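Eject the water-test cartridge and trap it on the chute

ROBOT

A 6-joint arm with a two-finger parallel gripper is mounted at the origin on the work surface. World frame = base frame: x ahead of the robot, y to its left, z up, the work surface at z = 0. Lengths are in m, angles in degrees, forces in N, time in s.
With the tool pointing down it reaches from about 0.35 to 0.875 m from the base axis. Payload 4.2 kg.
Tool frame: the origin (TCP) lies midway between the tips of the shut fingers; the grasp point (between the pads) lies 19 mm behind it; z points along the fingers, y is the direction in which the jaws open and shut (so a half turn about z gives the same grasp; the last joint's range is limited). The gripper opens to 87 mm and grips with 3 to 60 N. Pads are 19 mm wide; open, the fingers measure 117 mm over their backs; the gripper's body (75 mm by 190 mm) begins 51 mm behind the grasp point.
Start: joints at [-61.043, 22.042, 0.453, 0, -68.411, -14.817], TCP at [0.153, -0.606, 0.223] pointing down, gripper open.
Joint ranges: [-179.83, 179.83], [-69.29, 118.12], [-61.27, 80.66], [-181.25, 117.63], [-171.15, -9.14], [-177.46, 177.46]. Speed limits (degrees/s): [159.86, 159.86, 180, 180, 180, 180].

INTERFACE

Orientations are given as a 3x3 rotation matrix whose columns are the frame's x, y, z axes.
In Python, from station import r gives the robot as it stands.
- The arm moves only by the tool carry_out, never from a script. Its argument "steps" is a list of rows, each a list of 2 entries, a list of its own where there are three numbers: the shift along the tool's x, y, z in cm, then the turn about the tool's z in degrees. In form: [[[x, y, z], twist], ...]. A call has 1 to 20 rows; each row is the pose to reach, as a shift and turn from the pose measured when the call began, along the tool's axes at that moment; what a row does not reach only later rows make up. A row lasts 1/10 s, in which the tool goes at most 50 mm and 8.59 degrees, less where a joint would pass 70% of its speed; a pose out of reach is approached as far as the arm can. A call with a gripper value outside its range is refused whole. "gripper" is the gripper's target within -1 to 1 (fully open at 1, half-way at 0, shut at -1), set as the call begins (left out, the last holds). The fingers move at their own pace and stop on an object; the grip force is fixed at half the most. Time passes only in rows, so rows that repeat a pose let the fingers close. It gives the time, the measured TCP pose, the force and the opening at its end, in the units of the state.
- r.sense(): the state, without advancing time (a new reading comes with each control period).
- r.capture(name): name is "scene" or "top"; returns the picture (420x560x3 uint8, red, green, blue); there is no depth.
- r.calibration(name): a dict with "camera_matrix" (3x3 intrinsics, pixels), "D" ([k1, k2, p1, p2, k3] as OpenCV has them; the pictures are not rectified), "world_from_camera" (4x4, takes a point from camera to world coordinates). Camera axes: x right, y up, looking along -z (the intrinsics and any distortion apply to the point x, -y, -z); pixel columns grow to the right and rows downward; lengths in m; the calibration is good to about 2 mm. A picture is of the moment at which its call begins. calibration takes no time and is no camera call.
- r.finish_job(): hands the job in, once; it reports no verdict.
Trained networks look in the newest picture that a camera, given by its name, has taken for a name from the list of things; names that differ only in an ending like _2 or _b are one class to them, and where a whole thing is asked for, a point or a joint stands for the part that bears it (a point fixed in the world has none). Each returns a list of dicts, best first, with "confidence" (0 to 1); they miss things now and then, are a little off and sometimes report something else, mostly with a low value. They report only what shows in the picture. A call takes as long as a camera call. They do not tell look-alikes from the thing itself.
- r.cut_out(camera, target): "pixels" (420x560 bool, what is visible of it).
- r.place_of(camera, target): "centre" ([x, y, z] in m, in world coordinates, good to about 4 mm: a listed point, or the origin of a listed thing).
The state is a dict: "time_s": time; "joints": joint angles; "joint_velocities": joint speeds; "effort": joint torques, N m; "tcp_pos": TCP position; "ee_rot": TCP orientation; "wrist_force": force on the tool from outside, world axes, zero at the start; "moment": the same for the moment, N m; "gripper_width": opening from 0.0 (shut) to 1.0 (fully open).
Only numpy, scipy, OpenCV 4.12 (cv2) and the standard library are available. Lean on these libraries where they do the work, as an engineer would, in place of code of your own. Each camera call takes 0.05 s, during which the arm holds its last target. There are 200 camera calls.

TASK

Press the tester's orange eject key right down with one fingertip, with the other finger waiting over the chute beside it, and trap the white test cartridge with that finger as it pops out, before it slides off the end of the chute. Do not pinch or lift the cartridge, and leave the bowl, jar and shrimp log where they are. Finish while holding: the key still held down, and the cartridge clear of its bay, lying on the chute at rest against the finger.

Things in the scene. Friction and masses are not known exactly. Their poses are not given: they have to be found in the camera images.
- tester: Water tester fixed to the ledge: base 260 x 125 mm, white housing 85 mm high at the back (x 57 to 125 mm). Origin on the ledge under the gate line; z up, -x points down the chute. The slippery aluminium chute runs along y = 0 to its open end at x = -135 mm, 37 mm wide between rails that stand 6 mm above its floor, falling 14 degrees towards -x.
- gate_line (a point): Middle of the chute floor at the gate line (tester x = 0), 46 mm above the ledge. Behind it (x 0 to 45 mm) lies the open-topped bay with 20 mm cheeks, where the cartridge waits behind a steel gate 5 mm high; once the gate drops, a sprung plunger (about 1 N) pushes the cartridge out and it slides down the chute.
- key_top (a point): Centre of the top face of the orange eject key, a level pad 40 mm (along the chute) x 30 mm, beside the chute at tester x = -75, y = +60 mm; 51 mm above the ledge when up, 42 mm when right down. The gate is joined to the key by a dark steel arm and goes down with it.
- eject_key (a joint): Key travel in m: 0 up, 0.009 right down. Spring: about 2 N to start, 6 N fully down; springs back when let go. The gate clears the cartridge after about 5 to 6 mm.
- chute_mid (a point): Point on the chute floor's middle line (27 mm above the ledge) level with the key: tester x = -75 mm, y = 0, 60 mm from the key's centre straight across the chute. With the key right down, a finger as low as the key's top stands 8 mm over the rails here and well below the top of the cartridge.
- chute_end (a point): Middle of the chute floor's open lower end (tester x = -135 mm, y = 0, 12 mm above the ledge).
- cartridge: Loose white test cartridge, a box 44 mm (along the chute) x 34 x 30 mm high with three coloured bars on top, about 160 g. It lies 14 degrees aslant, with the chute. Origin: middle of its underside; its frame is upright, x as the tester's. It starts in the bay, origin at tester x = +22 mm; it is clear of the bay when all of it is beyond the gate line (origin below x = -23 mm).
- bowl: Glass bowl, 110 mm across, 55 mm high, loose; origin under its centre. Bystander.
- jar: Blue twist-cap jar, 68 mm across, 85 mm high, loose; origin under its centre. Bystander.
- shrimp_log: Black ceramic shrimp log, a tube 110 mm long (along its x), 52 mm across, 54 mm high, on two low feet, loose; origin under its centre. Bystander.
Not all that is in view belongs to the job. What is meant by the cartridge is not black or pink, and is the smaller of those in its own colour.

How it is judged (in metres and radians):
On the way, in this order (a step that is already met when the one before it is completed fails the run):
1. a finger presses the eject key (value of joint eject_key above 0.004 m and contact force between the fingers and eject_key above 0.5 N).
2. the cartridge, clear of its bay, is stopped on the chute by a finger while the key is held (x of cartridge in the frame of tester between -0.11 and -0.023 m and contact force between the fingers and cartridge above 0.02 N and contact force between the fingers and eject_key above 0.5 N), for 0.2 s.
At the end, for the whole second after the job is handed in: The fingers hold the eject key down (at least 6.5 of its 9 mm) and a finger touches the cartridge, which lies at rest and flat on the chute between the rails, its origin 23 to 110 mm down the chute from the gate line; bowl, jar and shrimp log within 20 mm of where they began (all of step 2 and value of joint eject_key above 0.0065 m and y of cartridge in the frame of tester between -0.012 and 0.012 m and z of cartridge in the frame of tester between 0.012 and 0.044 m and angle between cartridge's own z axis and vertical below 0.15 rad and linear speed of cartridge below 0.02 m/s and distance of each of bowl, jar, shrimp_log from where it was at the start of the episode below 0.02 m); the arm keeps its last pose, push and grip.
It fails at once if the cartridge was lifted out of the chute (z of cartridge in the frame of tester above 0.066 m).
It fails at once if the cartridge was tipped over (angle between cartridge's own z axis and vertical above 0.6 rad).
It fails at once if the cartridge slid off the end of the chute (x of cartridge in the frame of tester below -0.145 m).
It fails at once if a bystander was disturbed (distance of any of bowl, jar, shrimp_log from where it was at the start of the episode above 0.02 m).
It also fails if it takes over 32 s, if anything falls off the work surface, if the arm or the gripper's body presses on something with over 40 N, if the wrist force passes 120 N, or if a joint passes its speed limit or range.

## Working session

There is one attempt and no reset: what is moved stays moved. The work goes in short steps, Python scripts to look and compute and a tool call to move; the robot and the scene stay as the last step left them, time stands still between calls to the robot, and variables do not carry over. Pictures are saved under pics/ and viewed, about 8 in all and at most 12, crops included, and the job is handed in when it is done.

Besides the shell and the picture viewer there is one more tool, called after "Call:" by a JSON object that holds its "api" and its "payload", one argument or row to a line. carry_out: Moves the arm, as the interface text tells. Its arguments: {"type":"object","properties":{"steps":{"type":"array","items":{"type":"array"}},"gripper":{"type":"number"}},"required":["steps"]}

```bash
mkdir -p pics; python3 - <<'E'
from station import r
import cv2,numpy as np
s=r.sense();print(s['time_s'],s['tcp_pos'],s['ee_rot'],s['gripper_width'])
for c in ("scene","top"):
    im=r.capture(c);cv2.imwrite(f"pics/{c}0.png",im[:,:,::-1])
    print(c, np.round(r.calibration(c)["world_from_camera"],3).tolist())
    for t in ("tester","gate_line","key_top","chute_mid","chute_end","cartridge","bowl","jar","shrimp_log"):
        print(t,[(np.round(d["centre"],3).tolist(),round(d["confidence"],2)) for d in r.place_of(c,t)][:3])
E
```

```text
0.0 [ 0.15255349 -0.60545992  0.22142839] [[-9.69752848e-01 -2.44088082e-01 -6.49785641e-04]
 [-2.44088926e-01  9.69750416e-01  2.17409405e-03]
 [ 9.94594494e-05  2.26693938e-03 -9.99997426e-01]] 0.9996275588238126
scene [[-0.862, -0.403, 0.307, 0.867], [0.506, -0.704, 0.499, 0.519], [0.015, 0.585, 0.811, 1.004], [0.0, 0.0, 0.0, 1.0]]
tester [([0.515, -0.053, -0.002], 0.9)]
gate_line [([0.515, -0.049, 0.046], 0.97)]
key_top [([0.581, 0.017, 0.053], 0.82), ([0.52, 0.086, 0.015], 0.54)]
chute_mid [([0.514, 0.023, 0.029], 0.7), ([0.518, 0.087, 0.017], 0.17)]
chute_end [([0.518, 0.086, 0.014], 0.87)]
cartridge [([0.51, -0.074, 0.049], 0.77), ([0.397, 0.06, 0.025], 0.73), ([0.369, -0.05, 0.025], 0.66)]
bowl [([0.509, -0.462, 0.001], 0.85)]
jar []
shrimp_log [([0.435, 0.32, 0.0], 0.98)]
top [[0.004, 0.998, -0.063, 0.44], [-1.0, 0.003, -0.022, -0.062], [-0.021, 0.063, 0.998, 1.023], [0.0, 0.0, 0.0, 1.0]]
tester [([0.514, -0.044, -0.0], 0.84)]
gate_line [([0.514, -0.046, 0.043], 0.85)]
key_top [([0.573, 0.02, 0.047], 0.64), ([0.624, 0.298, 0.0], 0.54)]
chute_mid [([0.518, 0.023, 0.026], 0.85)]
chute_end [([0.518, 0.088, 0.011], 0.65)]
cartridge [([0.513, -0.071, 0.052], 0.87), ([0.395, 0.06, 0.024], 0.73), ([0.367, -0.044, 0.021], 0.72)]
bowl [([0.516, -0.464, -0.002], 0.65)]
jar [([0.622, 0.299, 0.001], 0.84)]
shrimp_log [([0.436, 0.326, 0.001], 0.6)]
```

View pics/scene0.png

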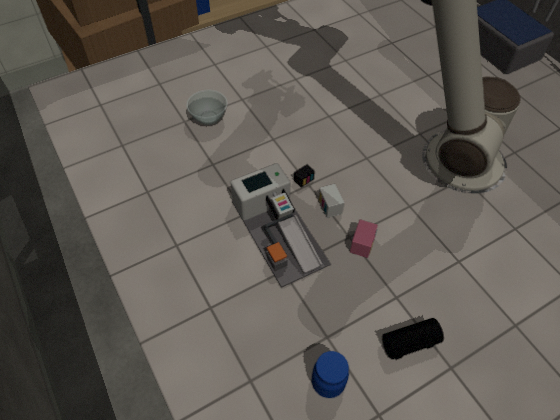

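View pics/top0.png

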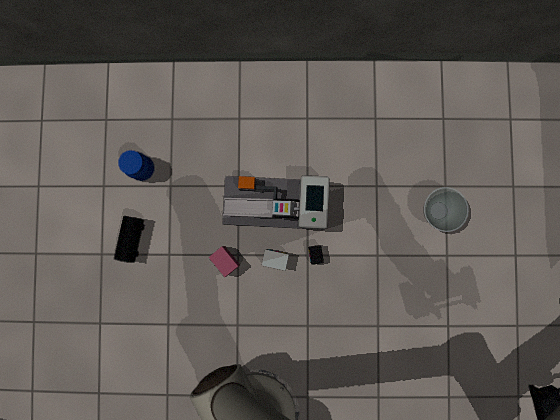

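The pictures show the tester with its chute pointing to world +y. In the top picture the orange key is at (246,183), the chute runs from (272,207) to (224,207), and the cartridge with coloured bars is in the bay at (285,208). The white box outside at (276,260) and the black and pink ones are decoys. Next I'll fit the tester pose and check it against the orange pixels.

```bash
python3 - <<'E'
from station import r
import cv2,numpy as np
P={'gate':([0,0,.046],[.515,-.049],[.514,-.046]),'key':([-.075,.06,.051],[.581,.017],[.573,.020]),'mid':([-.075,0,.027],[.514,.023],[.518,.023]),'end':([-.135,0,.012],[.518,.086],[.518,.088]),'t':([0,0,0],[.515,-.053],[.514,-.044])}
A=np.array([v[0][:2] for v in P.values() for _ in (0,1)]);B=np.array([w for v in P.values() for w in v[1:]])
a=A-A.mean(0);b=B-B.mean(0)
th=np.arctan2((a[:,0]*b[:,1]-a[:,1]*b[:,0]).sum(),(a*b).sum());R=np.array([[np.cos(th),-np.sin(th)],[np.sin(th),np.cos(th)]])
t=B.mean(0)-R@A.mean(0);print('yaw',np.degrees(th),'origin',t,'key',R@[-.075,.06]+t,'mid',R@[-.075,0]+t)
def onplane(c,uv,z):
    k=r.calibration(c);T=np.array(k["world_from_camera"])
    n=cv2.undistortPoints(np.array(uv,float).reshape(-1,1,2),np.array(k["camera_matrix"]),np.array(k["D"]))[:,0]
    d=np.c_[n[:,0],-n[:,1],-np.ones(len(n))]@T[:3,:3].T;o=T[:3,3]
    return (o+d*((z-o[2])/d[:,2])[:,None])[:,:2]
for c in("scene","top"):
    im=cv2.imread(f"pics/{c}0.png");h=cv2.cvtColor(im,cv2.COLOR_BGR2HSV)
    m=cv2.inRange(h,(5,170,150 if c=="scene" else 120),(18,255,255))
    n,l,s,ce=cv2.connectedComponentsWithStats(m);i=1+s[1:,4].argmax()
    rc=cv2.minAreaRect(np.argwhere(l==i)[:,::-1].astype(np.float32))
    print(c,s[i],'centre',onplane(c,[ce[i]],.051),'corners',np.round(onplane(c,cv2.boxPoints(rc),.051),3).tolist())
# chute floor edge line in top picture
im=cv2.imread("pics/top0.png");cr=cv2.resize(im[165:240,210:340],None,fx=6,fy=6,interpolation=cv2.INTER_CUBIC);cv2.imwrite("pics/crop.png",cr)
E
```

```text
yaw -92.53165464659149 origin [ 0.51349395 -0.04991431] key [0.57674823 0.02236221] mid [0.5168068  0.02501249]Traceback (most recent call last):
  File "<stdin>", line 16, in <module>
ValueError: attempt to get argmax of an empty sequence
```

```bash
cat > h.py <<'E'
from station import r
import cv2,numpy as np
def onplane(c,uv,z):
    k=r.calibration(c);T=np.array(k["world_from_camera"])
    n=cv2.undistortPoints(np.array(uv,float).reshape(-1,1,2),np.array(k["camera_matrix"]),np.array(k["D"]))[:,0]
    d=np.c_[n[:,0],-n[:,1],-np.ones(len(n))]@T[:3,:3].T;o=T[:3,3]
    return (o+d*((z-o[2])/d[:,2])[:,None])[:,:2]
E
python3 - <<'E'
from h import *
for c in("scene","top"):
    im=cv2.imread(f"pics/{c}0.png");h=cv2.cvtColor(im,cv2.COLOR_BGR2HSV)
    m=cv2.inRange(h,(3,170,110),(18,255,255))
    n,l,s,ce=cv2.connectedComponentsWithStats(m)
    for i in range(1,n):
        if s[i,4]<60: continue
        rc=cv2.minAreaRect(np.argwhere(l==i)[:,::-1].astype(np.float32))
        print(c,s[i],'centre',onplane(c,[ce[i]],.051),'corners',np.round(onplane(c,cv2.boxPoints(rc),.051),3).tolist())
im=cv2.imread("pics/top0.png");cr=cv2.resize(im[165:240,210:340],None,fx=6,fy=6,interpolation=cv2.INTER_CUBIC);cv2.imwrite("pics/crop.png",cr)
E
```

```text
scene [268 243  18  18 198] centre [[0.57732965 0.02505258]] corners [[0.59, 0.006], [0.562, 0.004], [0.565, 0.044], [0.592, 0.046]]
top [238 176  17  13 174] centre [[0.57618443 0.0247726 ]] corners [[0.564, 0.045], [0.591, 0.043], [0.589, 0.005], [0.561, 0.006]]
```

View pics/crop.png

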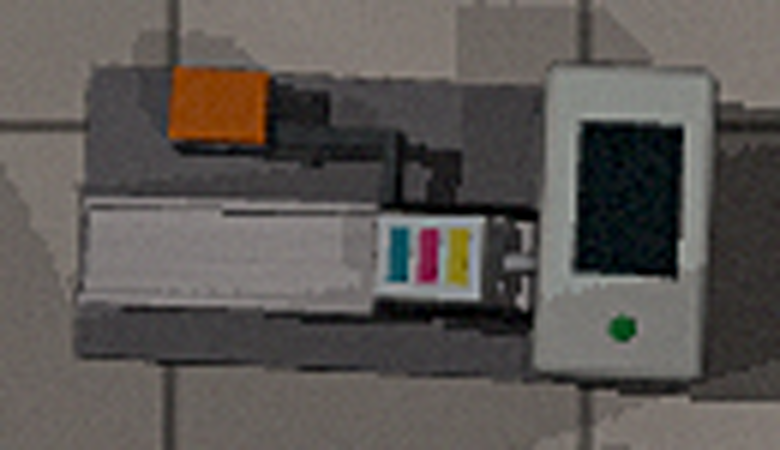

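The crop confirms it: the orange key top is at crop (220,107), the steel arm lies between key and gate, and the chute is to its lower side. The key centre is at (0.577,0.0245) and the yaw is about -93°. I'll go above the fingers' midpoint (0.547,0.026) with the jaws across the chute, opened about 45 mm.

Call:
{"api": "carry_out", "payload": {
  "steps": [
    [[-53.7,51.6,0],-73],
    [[-53.7,51.6,0],-73],
    [[-53.7,51.6,0],-73],
    [[-53.7,51.6,0],-73],
    [[-53.7,51.6,0],-73],
    [[-53.7,51.6,0],-73],
    [[-53.7,51.6,0],-73],
    [[-53.7,51.6,0],-73],
    [[-53.7,51.6,0],-73],
    [[-53.7,51.6,0],-73],
    [[-53.7,51.6,0],-73],
    [[-53.7,51.6,0],-73],
    [[-53.7,51.6,0],-73],
    [[-53.7,51.6,0],-73],
    [[-53.7,51.6,0],-73],
    [[-53.7,51.6,0],-73],
    [[-53.7,51.6,0],-73],
    [[-53.7,51.6,0],-73],
    [[-53.7,51.6,0],-73],
    [[-53.7,51.6,0],-73]
  ],
  "gripper": 0.03
}}

```text
time_s: 3.0
tcp_pos: [0.547, 0.0245, 0.2229]
ee_rot: [[-0.051, -0.999, 0.0], [-0.999, 0.051, 0.0], [-0.0, -0.0, -1.0]]
wrist_force: [0.2, -0.2, -0.2]
gripper_width: 0.514
```

Call:
{"api": "carry_out", "payload": {
  "steps": [
    [[-0.2,0,4],0],
    [[-0.2,0,8],0],
    [[-0.2,0,12],0],
    [[-0.2,0,14.5],0],
    [[-0.2,0,14.5],0],
    [[-0.2,0,14.5],0]
  ]
}}

```text
time_s: 3.6
tcp_pos: [0.5477, 0.0261, 0.0787]
ee_rot: [[-0.052, -0.999, 0.001], [-0.999, 0.052, -0.0], [0.0, -0.001, -1.0]]
wrist_force: [0.7, -0.5, 0.9]
gripper_width: 0.517
```

```bash
python3 - <<'E'
from h import *
s=r.sense();print(s['tcp_pos'],s['wrist_force'],s['gripper_width'])
a=r.capture("scene")[:,:,::-1];b=r.capture("top")[:,:,::-1]
f=lambda i:cv2.resize(i,None,fx=5,fy=5,interpolation=cv2.INTER_CUBIC)
cv2.imwrite("pics/d.png",np.vstack([f(a[170:230+60,220:340]),f(b[160:160,220:340])]) if 0 else f(a[165:285,220:340]))
cv2.imwrite("pics/e.png",f(b[150:260,200:340]))
E
```

```text
[0.54770486 0.02607467 0.0786892 ] [ 0.72339948 -0.51856847  0.94406637] 0.5168248370527709
```

View pics/d.png

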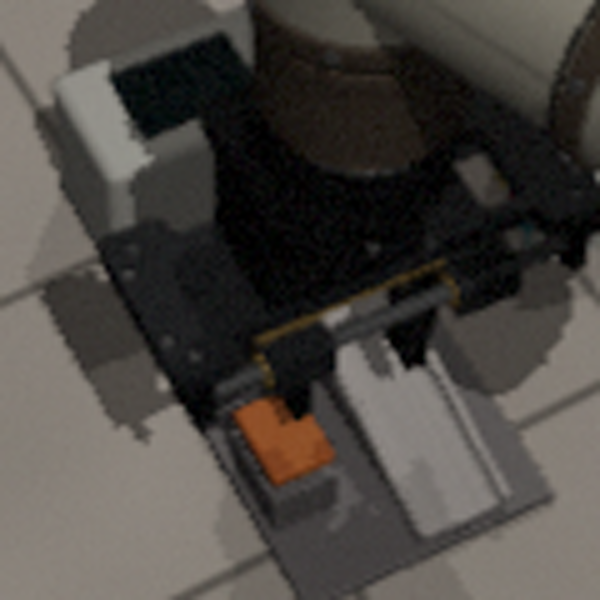

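The view shows the left fingertip over the orange key at crop (295,412), and the right one over the chute at (415,362). I'll check where these tips lie.

```bash
python3 -c "
from h import *
print(onplane('scene',[[220+295/5,165+412/5],[220+415/5,165+362/5]],.079))
print(r.sense()['time_s'])"
```

```text
[[0.57633081 0.03390407]
 [0.5196732  0.03783322]]
3.7
```

The tips match the expected places: their front edges lie half a pad ahead of the centre. I'll descend to just above the key.

Call:
{"api": "carry_out", "payload": {
  "steps": [
    [[0,0,1.5],0],
    [[0,0,2.4],0],
    [[0,0,2.4],0],
    [[0,0,2.4],0]
  ]
}}

```text
time_s: 4.1
tcp_pos: [0.5491, 0.0267, 0.0566]
ee_rot: [[-0.051, -0.999, 0.005], [-0.999, 0.051, 0.001], [-0.001, -0.005, -1.0]]
wrist_force: [0.1, -0.4, 0.7]
gripper_width: 0.515
```

Call:
{"api": "carry_out", "payload": {
  "steps": [
    [[0,0.2,0.6],0],
    [[0,0.2,1.6],0],
    [[0,0.2,1.6],0],
    [[0,0.2,1.6],0],
    [[0,0.2,1.6],0],
    [[0,0.2,1.6],0]
  ]
}}

```text
time_s: 4.7
tcp_pos: [0.5484, 0.0272, 0.042]
ee_rot: [[-0.05, -0.999, 0.008], [-0.999, 0.05, 0.002], [-0.002, -0.008, -1.0]]
wrist_force: [-2.5, 0.3, 9.4]
gripper_width: 0.515
```

```bash
python3 - <<'E'
from h import *
a=r.capture("scene")[:,:,::-1]
print([ (np.round(d["centre"],3),d["confidence"]) for d in r.place_of("scene","cartridge")][:2])
s=r.sense();print(s['tcp_pos'],s['wrist_force'],s['gripper_width'])
cv2.imwrite("pics/g.png",cv2.resize(a[165:285,220:340],None,fx=5,fy=5,interpolation=cv2.INTER_CUBIC))
E
```

```text
[(array([0.392, 0.062, 0.028]), 0.62), (array([ 0.515, -0.012,  0.036]), 0.57)]
[0.54836068 0.02722571 0.04199569] [-1.65587145  1.04807861 10.04139533] 0.5151412961750912
```

View pics/g.png

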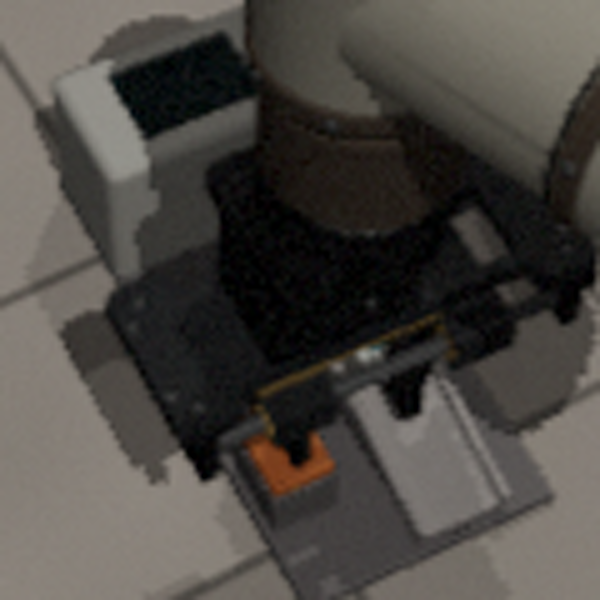

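The cartridge is out of the bay, and the network puts it at y=-0.012, which is tester x of about -37 mm; a finger at about -77 mm should stop it near there. The key is bottomed at about 10 N. I'll let a little time pass through camera calls, recheck, then hand in.

```bash
python3 - <<'E'
from h import *
o=np.array([.5135,-.0495]);x=np.array([-.051,-.9987])
for i in range(6):
    r.capture("top")
    for c in ("scene","top"):
        if c=="scene": r.capture(c)
        for d in r.place_of(c,"cartridge"):
            p=np.array(d["centre"])
            if p[0]>.47: print(c,np.round(p,3),round(d["confidence"],2),'tester x',round((p[:2]-o)@x,3))
    s=r.sense();print(s['time_s'],s['tcp_pos'].round(4),s['wrist_force'].round(2))
E
```

```text
scene [ 0.515 -0.01   0.036] 0.47 tester x -0.04
top [ 0.512 -0.009  0.034] 0.51 tester x -0.04
5.0 [0.5484 0.0272 0.042 ] [-1.76  1.08  9.73]
scene [ 0.516 -0.011  0.037] 0.46 tester x -0.038
top [ 0.514 -0.01   0.035] 0.58 tester x -0.04
5.2 [0.5483 0.0272 0.042 ] [-1.58  1.5   9.08]
scene [ 0.514 -0.01   0.035] 0.36 tester x -0.039
top [ 0.516 -0.01   0.038] 0.75 tester x -0.04
5.4 [0.5484 0.0272 0.042 ] [-3.39  0.84  9.61]
scene [ 0.516 -0.011  0.035] 0.46 tester x -0.039
top [ 0.513 -0.01   0.04 ] 0.64 tester x -0.04
5.6 [0.5484 0.0272 0.042 ] [-2.3   0.54  9.63]
top [ 0.513 -0.012  0.034] 0.59 tester x -0.038
5.8 [0.5484 0.0272 0.042 ] [-2.07  0.33  9.41]
scene [ 0.514 -0.013  0.037] 0.4 tester x -0.036
scene [0.623 0.3   0.001] 0.35 tester x -0.355
top [ 0.514 -0.006  0.034] 0.72 tester x -0.044
6.0 [0.5484 0.0272 0.042 ] [-1.71  0.55 10.44]
```

Both cameras agree: the cartridge is stationary at about tester x = -40 mm, height about 36 mm, and the key is held down.

```bash
python3 -c "
from station import r
print(r.finish_job())"
```

```text
the job is handed in; nothing more can be done
None
```

The key is held right down by one finger, and the other finger stopped the cartridge on the chute. I handed the job in while holding, at about 6 s of the 32 s; no verdict was reported.

- **Key:** the fingertips stayed at z = 42.0 mm, the height given for the key right down. The push was a steady 9–10 N, above the 6 N spring, so the key is on its stop.
- **Cartridge:** over the last second both cameras placed it at tester x of about -40 mm (readings from -36 to -44), about 36 mm up. That is clear of the bay and inside the allowed range, and it did not drift beyond the scatter of the readings.
- **Contact with the cartridge:** I could not measure this directly. I infer it from the cartridge resting on a slippery slope where the finger should stop it, and from a small sideways force down the chute. That force is noisy (0.3–1.5 N), so it is only weak support.
- **Bystanders:** I did not measure the bowl, jar and shrimp log again afterwards; the arm's path went nowhere near them.

One check disagreed: the networks also reported look-alike boxes as the cartridge, and once the jar. I rejected those by their position.

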